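# Make up the blade-change and marking-out kit boards

## Robot

A 6-joint arm with a two-finger parallel gripper is mounted at the origin on a cart in front of the work surface, level with it; the furniture and walls round the work are solid. World frame = base frame: x ahead of the robot, y to its left, z up, the work surface at z = 0. Lengths are in m, angles in rad, forces in N, time in s.
With the tool pointing down it reaches from about 0.375 to 0.9 m from the base axis. Payload 3.1 kg.
Tool frame: the origin (TCP) lies at the centre of the arm's flange, where the gripper is bolted on; the fingertips stand robot.tip_extent ahead of it and the grasp point (between the pads) lies 164 mm ahead of it (robot.tip_extent is the distance from the TCP to the fingertips, in m); z points along the fingers, y is the line along which they close (so a half turn about z gives the same grasp; the last joint's range is limited). The gripper opens to 87 mm and grips with 3 to 60 N. Pads are 19 mm wide; open, the fingers measure 117 mm over their backs; the gripper's body (75 mm by 190 mm) begins 51 mm behind the grasp point.
Start: joints at [-1.47, 0.527, 1.433, -0, 1.181, -0.178], TCP at [0.173, -0.601, 0.405] pointing down, gripper open.
Joint ranges: [-3.08, 3.08], [-0.75, 2.2], [0.22, 2.44], [-1.43, 4.57], [0, 2.65], [-2.85, 2.85]. Speed limits (rad/s): [2.79, 2.79, 3.14, 3.14, 3.14, 3.14].

## Interface

Orientations are given as a unit quaternion [x, y, z, w].
In Python, from rig import get_obs, camera, hand_in, cut_out, robot gives the robot as it stands.
- The arm moves only by the tool step_arm, never from a script. Its argument "rows" is a list of rows, each a list of 6 numbers: the shift along the world's x, y, z in m, then the turn, a rotation vector about the world's x, y, z in degrees. A call has 1 to 12 rows; each row shifts and turns the commanded pose from where the row before left it; what a row does not reach is not made up. A row lasts 1/8 s, in which the tool goes at most 62.5 mm and 10.7 degrees, less where a joint would pass 70% of its speed; a pose out of reach is approached as far as the arm can. A call is refused whole if a number of a shift passes 0.0625 or a number of a turn 10.7, either way. A call with a gripper value outside its range is refused whole. "jaw" is the finger opening in m, from 0 to 0.087, set as the call begins (left out, the last holds). The fingers move at their own pace and stop on an object; "squeeze" is the grip in N (left out, the last holds). Time passes only in rows, so rows that do not move let the fingers close. It gives the time, the measured TCP pose, the force, the opening and the grip force at its end, in the units of the state.
- get_obs(): the state, without advancing time (a new reading comes with each control period).
- camera(name): name is "scene" or "top" or "wrist"; returns a dict with "pixels" (400x640x3 uint8, blue, green, red), "depth" (400x640 float32, m along the optical axis (not along the pixel's ray), 0 where there is no reading), "fov_y" (degrees; the focal length in pixels is half the picture's height over the tangent of half this angle, whatever the lens; pixels are square), "cx", "cy" (the principal point, pixels), "extrinsics" (4x4, takes a point from camera to world coordinates); the wrist camera has in their place "mount" (4x4, takes a point from camera to tool coordinates, whose origin is the TCP and whose axes are the flange's). Camera axes: x right, y up, looking along -z (the intrinsics and any distortion apply to the point x, -y, -z); pixel columns grow to the right and rows downward; lengths in m; the calibration is good to about 2 mm. A picture is of the moment at which its call begins: read the wrist's pose just before it.
- hand_in(): hands the job in; it is judged then, once.
Trained networks look in the newest picture that a camera, given by its name, has taken for a name from the list of things; names that differ only in an ending like _2 or _b are one class to them, and where a whole thing is asked for, a point or a joint stands for the part that bears it (a point fixed in the world has none). Each returns a list of dicts, best first, with "confidence" (0 to 1); they miss things now and then, are a little off and sometimes report something else, mostly with a low value. They report only what shows in the picture. A call takes as long as a camera call.
- cut_out(label, camera): "region" (400x640 bool, what is visible of it) and "extent" ([centre column, centre row, width, height] in pixels, round what is visible of it).
The state is a dict: "time": time; "q": joint angles; "joint_velocities": joint speeds; "joint_torque": joint torques, N m; "position": TCP position; "tool_rot": TCP orientation; "ft_force": force on the tool from outside, world axes, zero at the start; "moment": the same for the moment, N m; "grip_width": finger opening in m; "grip_force": force on a finger pad.
Only numpy, scipy, OpenCV 4.12 (cv2) and the standard library are available. Lean on these libraries where they do the work, as an engineer would, in place of code of your own. Each camera call takes 0.05 s, during which the arm holds its last target. There are 200 camera calls.

## Task

Make up the two kit boards from the stock on the bench. On the red board goes the blade-change kit: the long bolt standing head down in the round counterbore with the saw flange dropped over it flat on the board, and the spanner across its two saddles; on the blue board goes the marking-out kit: the tape measure upright in its pocket and the carpenter's pencil across its two saddles. Set things down rather than let them fall, and leave the short bolt standing where it is.

Things in the scene. Friction and masses are not known exactly. Their poses are not given: they have to be found in the camera images.
- red_board: Fixed birch-ply kit board, red base sheet at edge and in nest, 130 (x, away) x 210 (y, left) x 18 mm. Origin: centre of underside. Floor z 8 mm of the round counterbore, 38 mm across, centre x 32, y 52: for the bolt's head; flange on face, z 18. Two saddles at x -36, y -34 and +34 mm, 10 thick: notch floors z 32, 36 wide, horns to z 42; spanner lies along y, middle at y 0. Slot (34,-58) unused.
- blue_board: Fixed birch-ply kit board, blue base sheet at edge and in nest, 130 (x, away) x 210 (y, left) x 18 mm. Origin: centre of underside. Floor z 8 mm of the pocket, 54 (x) by 92 (y) mm, centre x 31, y 48: takes the tape measure, its length along y. Two saddles at x -36, y -34 and +34 mm, 10 thick: notch floors z 32, 31 wide, horns to z 42; pencil lies along y, middle at y 0. Slot (34,-58) unused.
- spanner: Steel open-ended spanner lying flat, 182 mm long along its own y, 34 mm over the jaws, 8 mm thick; the shank is 18 mm wide at the middle (along own x). Origin at the middle of its underside.
- flange: Bare steel saw flange, a flat ring 62 mm across and 12 mm thick with a bore of 26 mm, lying flat. Origin at the centre of its underside.
- long_bolt: The longer of two steel M12 bolts standing on their heads, shank up: 50 mm tall; head 21 mm across and 8 mm high at the bottom, shank 11.6 mm thick. Origin at the centre of the head's underside, z up along the shank.
- short_bolt: The shorter bolt, only 38 mm tall, otherwise like the long one; no part of either kit. Origin at the centre of the head's underside, z up.
- tape: Yellow tape measure with a black patch, standing upright: body 32 mm thick along its own x, 71 mm long along its own y, 64 mm tall. Origin at the centre of its underside.
- pencil: Flat red carpenter's pencil lying flat, 178 mm long along its own x, 15 mm wide along its own y, 8 mm thick. Origin at the middle of its underside.

How it is judged:
By the outcome, as a careful person would: the job done as asked, in the order asked, and still so for the second after the job is handed in, with the robot touching nothing.
It also fails if it takes over 128 s, if anything falls off the work surface, if the arm or the gripper's body presses on something with over 40 N, if the wrist force passes 120 N, or if a joint passes its speed limit or range.

## Working session

There is one attempt and no reset: what is moved stays moved. The work goes in short steps, Python scripts to look and compute and a tool call to move; the robot and the scene stay as the last step left them, time stands still between calls to the robot, and variables do not carry over. Pictures are saved under pics/ and viewed, at most 14 in all, crops included, and the job is handed in when it is done.

Besides the shell and the picture viewer there is one more tool, called after "Call:" by a JSON object that holds its "method" and its "body". step_arm: Moves the arm, as the interface text tells. Its arguments: {"type":"object","properties":{"rows":{"type":"array"},"jaw":{"type":"number"},"squeeze":{"type":"number"}},"required":["rows"]}

```bash
mkdir -p pics; ls
cat > h.py <<'E'
import numpy as np, cv2
from rig import get_obs, camera, hand_in, cut_out, robot
from scipy.spatial.transform import Rotation as R
def ext(c,o=None):
    if 'extrinsics' in c: return np.array(c['extrinsics'])
    T=np.eye(4);T[:3,:3]=R.from_quat(o['tool_rot']).as_matrix();T[:3,3]=o['position']
    return T@np.array(c['mount'])
def cloud(c,E):
    d=c['depth'];h,w=d.shape;f=h/2/np.tan(np.radians(c['fov_y'])/2)
    u,v=np.meshgrid(np.arange(w),np.arange(h))
    P=np.stack([(u-c['cx'])/f*d,-(v-c['cy'])/f*d,-d],-1)
    return P@E[:3,:3].T+E[:3,3]
def shot(n):
    o=get_obs();c=camera(n);E=ext(c,o);return c,E,cloud(c,E)
NAMES=['red_board','blue_board','spanner','flange','long_bolt','short_bolt','tape','pencil']
E
python3 - <<'E'
from h import *
print(robot, {k:np.round(v,3) for k,v in get_obs().items()})
for n in ['scene','top']:
    c,Ex,P=shot(n);cv2.imwrite(f'pics/{n}0.png',c['pixels'])
    print(n,{k:c[k] for k in c if k not in('pixels','depth')})
    for l in NAMES:
        for r in cut_out(l,n)[:3]:
            m=r['region']&(c['depth']>0);p=P[m]
            if len(p)<5: continue
            z=np.percentile(p[:,2],[5,50,95]);q=p[p[:,2]>z[2]-.006][:,:2]
            (cx,cy),wh,a=cv2.minAreaRect(q.astype(np.float32)*1000)
            print(l,round(r['confidence'],2),np.round(r['extent']),'z',np.round(z*1000,1),'rect',np.round([cx,cy,*wh,a],1),len(q))
E
```

```text
pics
<Robot object at 0x7f6b0155be00> {'time': np.float64(0.0), 'q': array([-1.47 ,  0.528,  1.434, -0.   ,  1.181, -0.178]), 'joint_velocities': array([-0.   , -0.001,  0.   ,  0.   ,  0.   , -0.   ]), 'joint_torque': array([  0.   , -44.004, -17.659,   0.063,   0.058,  -0.   ]), 'position': array([ 0.173, -0.6  ,  0.404]), 'tool_rot': array([ 0.99 ,  0.139,  0.   , -0.001]), 'ft_force': array([ 0.019, -0.436, -0.275]), 'moment': array([ 0.023,  0.02 , -0.003]), 'grip_force': np.float64(0.0), 'grip_width': np.float64(0.087)}
scene {'fov_y': 44.9847280017681, 'cx': 324.6839617365093, 'cy': 204.08730166988835, 'extrinsics': array([[-0.48234411,  0.3584425 , -0.79928914, -0.32803296],
       [-0.87597681, -0.20045836,  0.43872666,  0.56290625],
       [-0.00296592,  0.91177597,  0.41067722,  0.48205309],
       [ 0.        ,  0.        ,  0.        ,  1.        ]])}
red_board 0.59 [389. 185.  92.  35.] z [ 1.1 15.4 29. ] rect [ 601.7 -159.5   81.8   51.9   87.3] 163
blue_board 0.57 [300. 205. 105.  42.] z [ 2.8 15.4 28.5] rect [596.5 103.1  45.3  81.1   4.8] 192
spanner 0.87 [360.
[... 1279 characters left out ...]
0.5 210.3   4.1] 4598
spanner 0.73 [315. 242.  24.  85.] z [-2.   7.5 10.6] rect [440.1  64.7 169.3  32.9  10.4] 739
spanner 0.55 [429. 148. 110.  67.] z [ 8.8 17.5 22.5] rect [ 639.7 -162.5  210.1  130.1   86.5] 4347
flange 0.62 [277. 246.  30.  30.] z [-0.1  9.8 13.5] rect [435.7 148.2  58.7  59.    1.2] 476
long_bolt 0.48 [444. 250.  11.   8.] z [ 1.7 17.2 51.2] rect [ 426.3 -192.9    9.7    9.7   56.2] 29
short_bolt 0.59 [401. 247.  10.   9.] z [ 6.6 21.6 39.8] rect [ 433.  -109.7    7.9    7.2    3.4] 20
tape 0.97 [182. 159.  34.  37.] z [11.  56.8 62.2] rect [598.2 335.7  32.2  58.7  74.9] 452
pencil 0.79 [359. 247.  12.  87.] z [ 5.   8.1 11. ] rect [432.1 -19.4 170.1  14.1   1.7] 521
```

Run:
```python
import cv2
for n in ['scene','top']:
    im=cv2.imread(f'pics/{n}0.png');cv2.imwrite(f'pics/{n}0b.png',cv2.resize(im[60:340,120:540] if n=='top' else im[100:340,150:520],None,fx=1.9,fy=1.9,interpolation=cv2.INTER_CUBIC))
```

```text
(no output)
```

View pics/top0b.png

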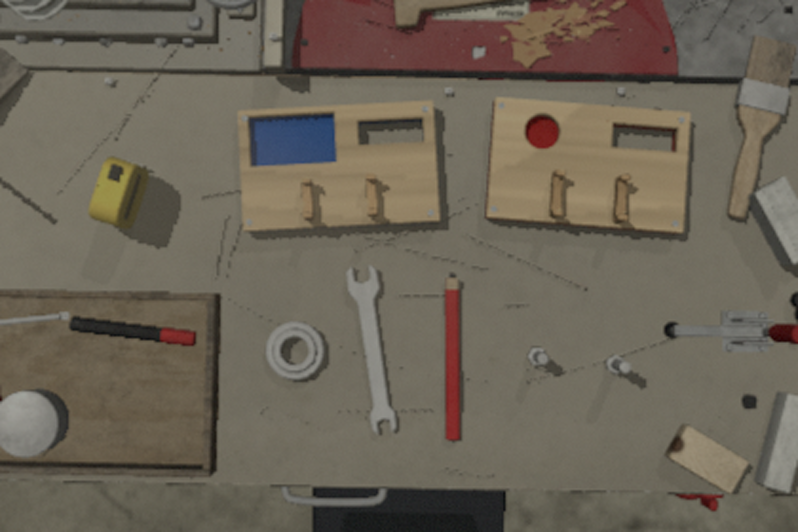

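View pics/scene0b.png

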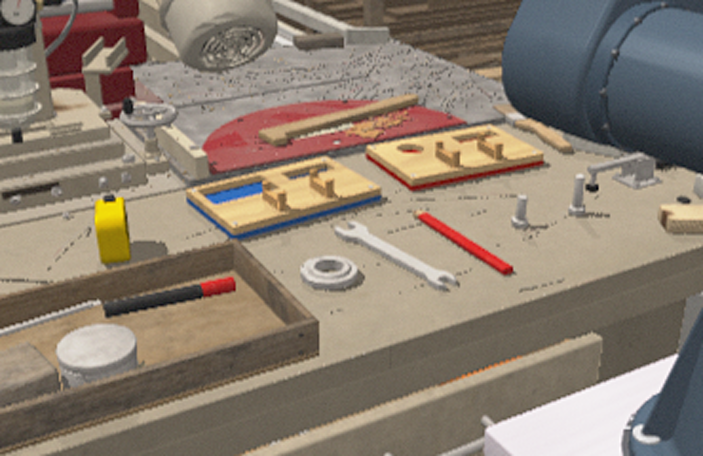

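The top picture shows the blue board's pocket at (293,138), the red board's counterbore at (542,131), the spanner at (373,350), the pencil at (453,360), the flange at (295,350) and the tape at (118,192). In the scene view the taller bolt is the right one, at (577,195), which agrees with the depth data (long bolt at y about -193 mm). Next I move over it.

Call:
{"method": "step_arm", "body": {"rows": [[0.023, 0.036, -0.006, 0, 0, 6.7], [0.023, 0.036, -0.006, 0, 0, 6.7], [0.023, 0.036, -0.006, 0, 0, 6.7], [0.023, 0.036, -0.006, 0, 0, 6.7], [0.023, 0.036, -0.006, 0, 0, 6.7], [0.023, 0.036, -0.006, 0, 0, 6.7], [0.023, 0.036, -0.006, 0, 0, 6.7], [0.023, 0.036, -0.006, 0, 0, 6.7], [0.023, 0.036, -0.006, 0, 0, 6.7], [0.023, 0.036, -0.006, 0, 0, 6.7], [0, 0, 0, 0, 0, 0], [0, 0, 0, 0, 0, 0]], "jaw": 0.05, "squeeze": 20}}

```text
time: 2.4
position: [0.4028, -0.2411, 0.345]
tool_rot: [0.749, 0.663, -0.0, 0.001]
ft_force: [-0.5, 0.3, 0.6]
grip_width: 0.05
grip_force: 0.0
```

```bash
cat >> h.py <<'E'
def state():
    o=get_obs();M=R.from_quat(o['tool_rot']).as_matrix();x=M[:,0];z=M[:,2]
    print('t',round(float(o['time']),2),'tcp',np.round(np.array(o['position'])*1000,1),'yaw',round(float(np.degrees(np.arctan2(x[1],x[0]))),2),'z',np.round(z,4),'F',np.round(o['ft_force'],1),'grip',np.round([o['grip_width']*1000,o['grip_force']],1),'q',np.round(np.degrees(o['q'])))
    return o
def find(l,cam,c,P,k=1,top=.006):
    for r in cut_out(l,cam)[:k]:
        m=r['region']&(c['depth']>0);p=P[m]
        if len(p)<5: continue
        z=np.percentile(p[:,2],[5,50,98]);q=p[abs(p[:,2]-z[2])<top][:,:2]
        (cx,cy),wh,a=cv2.minAreaRect(q.astype(np.float32)*1000)
        print(l,round(r['confidence'],2),np.round(r['extent']),'z',np.round(z*1000,1),'rect',np.round([cx,cy,*wh,a],1),'mean',np.round(q.mean(0)*1000,1),len(q))
E
python3 - <<'E'
from h import *
print(robot.tip_extent);state()
c,Ex,P=shot('wrist');cv2.imwrite('pics/w1.png',c['pixels'])
print(c['mount'],c['fov_y'])
for l in NAMES: find(l,'wrist',c,P,2)
E
```

```text
0.1822
t 2.4 tcp [ 402.8 -241.1  345. ] yaw 83.03 z [ 5.0e-04 -1.1e-03 -1.0e+00] F [-0.5  0.3  0.6] grip [50.  0.] q [-45.  24. 108.  -0.  49. -38.]
[[-4.95334648e-04  9.53949604e-01  2.99966512e-01  8.11940325e-02]
 [ 9.99999663e-01  2.76027040e-04  7.73481660e-04  6.45071826e-04]
 [ 6.55063655e-04  2.99966794e-01 -9.53949419e-01  1.97098629e-02]
 [ 0.00000000e+00  0.00000000e+00  0.00000000e+00  1.00000000e+00]] 66.93781267994284
red_board 0.86 [554.  94. 172. 186.] z [ 7.2 18.2 36.3] rect [ 604.  -161.9   78.1   49.5   86.4] mean [ 605.9 -157.5] 1409
long_bolt 0.8 [336. 134.  22.  21.] z [ 7.5 38.4 51.8] rect [ 426.7 -194.7   10.2   10.8   83.4] mean [ 426.8 -194.8] 126
short_bolt 0.88 [336.  46.  22.  24.] z [ 7.1 20.8 39.9] rect [ 433.2 -113.5   11.1   10.3   83.4] mean [ 433.2 -113.7] 162
short_bolt 0.36 [338. 136.  21.  20.] z [-0.7 10.4 51.7] rect [ 427.  -195.1   11.    10.8   12.3] mean [ 426.8 -195. ] 132
```

View pics/w1.png

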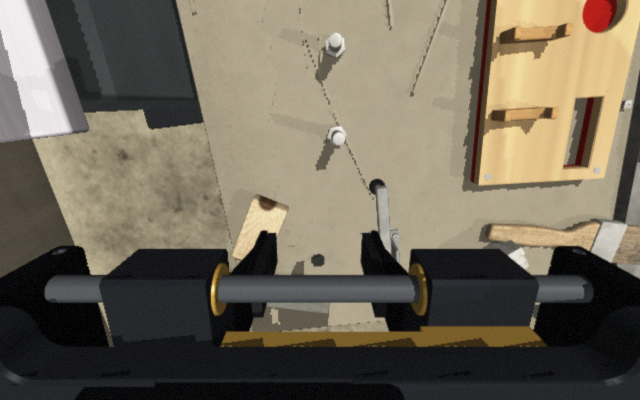

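The wrist view shows the long bolt at (336,134), the short bolt at (336,46), the clamp handle at (380,190) and the red board to the right. I'll grasp the long bolt by its shank.

Call:
{"method": "step_arm", "body": {"rows": [[0.012, 0.0235, 0, 0, 0, 1.8], [0.012, 0.0235, 0, 0, 0, 1.8], [0, 0, -0.04, 0, 0, 0], [0, 0, -0.04, 0, 0, 0], [0, 0, -0.035, 0, 0, 0], [0, 0, -0.02, 0, 0, 0], [0, 0, -0.012, 0, 0, 0], [0, 0, 0, 0, 0, 0]]}}

```text
time: 3.85
position: [0.4266, -0.1937, 0.1973]
tool_rot: [0.728, 0.686, -0.0, -0.001]
ft_force: [-0.7, -0.9, 0.6]
grip_width: 0.0499
grip_force: 0.0
```

Call:
{"method": "step_arm", "body": {"rows": [[0, 0, 0, 0, 0, 0], [0, 0, 0, 0, 0, 0], [0, 0, 0, 0, 0, 0], [0, 0, 0, 0, 0, 0]], "jaw": 0.0, "squeeze": 20}}

```text
time: 4.35
position: [0.4267, -0.1937, 0.1981]
tool_rot: [0.728, 0.686, 0.0, 0.0]
ft_force: [-0.3, -0.5, -0.2]
grip_width: 0.0176
grip_force: 0.0
```

Run:
```python
from h import *
state()
```

```text
t 4.35 tcp [ 426.7 -193.7  198.1] yaw 86.63 z [ 6.e-04 -4.e-04 -1.e+00] F [-0.3 -0.5 -0.2] grip [17.6  0. ] q [-38.  40. 113.  -0.  27. -35.]
```

Call:
{"method": "step_arm", "body": {"rows": [[0, 0, 0, 0, 0, 0], [0, 0, 0, 0, 0, 0], [0, 0, 0.03, 0, 0, 0], [0, 0, 0.04, 0, 0, 0], [0.04, -0.005, 0.03, 0, 0, 0], [0.05, -0.005, 0.01, 0, 0, 0], [0.05, -0.005, 0.01, 0, 0, 0], [0.05, -0.005, 0, 0, 0, 0], [0.045, -0.006, 0, 0, 0, 0], [0, 0, 0, 0, 0, 0], [0, 0, 0, 0, 0, 0]]}}

```text
time: 5.72
position: [0.6606, -0.2192, 0.3165]
tool_rot: [0.728, 0.686, -0.001, -0.002]
ft_force: [-0.5, 0.3, -0.2]
grip_width: 0.0111
grip_force: 20.0
```

```bash
cat >> h.py <<'E'
def boardfit(c,P,l,cam):
    r=cut_out(l,cam)[0];m=r['region']&(abs(P[...,2]-.018)<.004);q=P[m][:,:2]*1000
    print(l,round(r['confidence'],2),np.round(sum(cv2.minAreaRect(q.astype(np.float32))[:2],())+(cv2.minAreaRect(q.astype(np.float32))[2],),1),'z',np.round(np.median(P[m][:,2])*1000,1))
def nest(c,P,col,near,rad):
    "points of the coloured nest floor near a spot (mm)"
    b,g,r_=[c['pixels'][...,i].astype(int) for i in range(3)]
    s=(r_-np.maximum(b,g)>60) if col=='red' else (b-np.maximum(r_,g)>40)
    m=s&(np.hypot(P[...,0]*1000-near[0],P[...,1]*1000-near[1])<rad)&(c['depth']>0)
    q=P[m]*1000;print(col,len(q),'z',np.round(np.median(q[:,2]),1),'circle',cv2.minEnclosingCircle(q[:,:2].astype(np.float32)),'rect',cv2.minAreaRect(q[:,:2].astype(np.float32)))
    return m
E
python3 - <<'E'
from h import *
state()
c,Ex,P=shot('wrist');cv2.imwrite('pics/w2.png',c['pixels'])
boardfit(c,P,'red_board','wrist');nest(c,P,'red',(675,-112),35)
find('long_bolt','wrist',c,P)
c,Ex,P=shot('top')
boardfit(c,P,'red_board','top');nest(c,P,'red',(675,-112),35)
boardfit(c,P,'blue_board','top');nest(c,P,'blue',(660,155),80)
E
```

```text
t 5.72 tcp [ 660.6 -219.2  316.5] yaw 86.64 z [-0.0035  0.0016 -1.    ] F [-0.5  0.3 -0.2] grip [11.1 20. ] q [-28.  41.  75.  -0.  64. -24.]
red_board 0.95 [ 640.4 -164.1  211.   130.6   86.5] z 18.5
red 1514 z 8.4 circle ((675.6272583007812, -114.33843231201172), 18.981054306030273) rect ((675.3281860351562, -114.07136535644531), (36.49485778808594, 37.32263946533203), 85.41950988769531)
long_bolt 0.78 [322. 249.  27.  50.] z [124.  148.1 169.5] rect [ 661.1 -215.4    4.9   10.1   83.2] mean [ 660.9 -215.8] 199
red_board 0.66 [ 639.9 -162.7  210.9  130.6   86.5] z 17.6
red 197 z 7.9 circle ((673.9664916992188, -114.67485809326172), 17.234350204467773) rect ((672.8224487304688, -115.67711639404297), (31.0710506439209, 31.915861129760742), 25.71592903137207)
blue_board 0.66 [633.9 105.9 130.7 210.2   4. ] z 17.7
blue 542 z 7.7 circle ((660.4382934570312, 150.26914978027344), 43.03910827636719) rect ((659.81982421875, 151.18743896484375), (46.27323913574219, 80.64550018310547), 5.484045028686523)
```

View pics/w2.png

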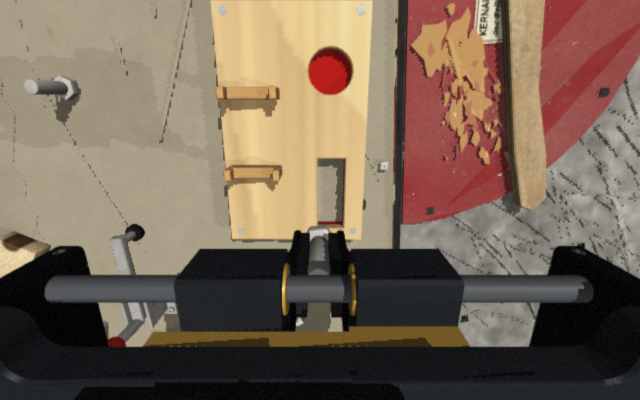

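The wrist view shows the bolt upright between the fingers at (318,245) and the counterbore at (330,70). The two fits of the counterbore agree at about (675.4, -114.1) mm. Now to place it.

Call:
{"method": "step_arm", "body": {"rows": [[0.004, 0.025, 0, 0, 0, 0], [0.004, 0.03, -0.02, 0, 0, 0], [0.004, 0.03, -0.02, 0, 0, 0], [0.003, 0.021, -0.02, 0, 0, 0], [0, 0, -0.02, 0, 0, 0], [0, 0, -0.01, 0, 0, 0], [0, 0, 0, 0, 0, 0], [0, 0, 0, 0, 0, 0]]}}

```text
time: 7.02
position: [0.6769, -0.1149, 0.2284]
tool_rot: [0.728, 0.685, 0.0, 0.001]
ft_force: [0.1, 0.5, -0.5]
grip_width: 0.0109
grip_force: 20.0
```

Run:
```python
from h import *
state()
c,Ex,P=shot('wrist')
```

```text
t 7.03 tcp [ 676.9 -114.9  228.4] yaw 86.55 z [ 1.4e-03 -6.0e-04 -1.0e+00] F [ 0.1  0.5 -0.5] grip [10.9 20. ] q [-19.  47.  79.  -0.  54. -15.]
```

Call:
{"method": "step_arm", "body": {"rows": [[-0.001, 0.001, -0.01, 0, 0, 0], [0, 0, -0.008, 0, 0, 0], [0, 0, -0.004, 0, 0, 0], [0, 0, 0, 0, 0, 0], [0, 0, 0, 0, 0, 0]]}}

```text
time: 7.7
position: [0.6753, -0.1125, 0.206]
tool_rot: [0.728, 0.686, -0.0, -0.001]
ft_force: [-2.0, 0.7, 4.8]
grip_width: 0.0109
grip_force: 20.0
```

Call:
{"method": "step_arm", "body": {"rows": [[0, 0, 0, 0, 0, 0], [0, 0, 0, 0, 0, 0], [0, 0, 0, 0, 0, 0], [0, 0, 0.015, 0, 0, 0], [0, 0, 0.03, 0, 0, 0], [0, 0, 0.04, 0, 0, 0], [0, 0, 0.04, 0, 0, 0], [0, 0, 0, 0, 0, 0], [0, 0, 0, 0, 0, 0]], "jaw": 0.045}}

```text
time: 8.82
position: [0.6753, -0.1125, 0.3311]
tool_rot: [0.728, 0.686, 0.0, 0.0]
ft_force: [-0.3, 0.6, -0.0]
grip_width: 0.0448
grip_force: 0.0
```

Call:
{"method": "step_arm", "body": {"rows": [[-0.048, 0.03, 0, 0, 0, 0], [-0.048, 0.03, 0, 0, 0, 0], [-0.048, 0.03, 0, 0, 0, 0], [-0.048, 0.03, 0, 0, 0, 0], [-0.048, 0.025, 0, 0, 0, 0], [0, 0, 0, 0, 0, 0], [0, 0, 0, 0, 0, 0]], "jaw": 0.08}}

```text
time: 9.7
position: [0.4361, 0.0323, 0.3304]
tool_rot: [0.727, 0.686, 0.0, 0.0]
ft_force: [0.1, 0.1, -1.0]
grip_width: 0.0797
grip_force: 0.0
```

Run:
```python
from h import *
state()
c,Ex,P=shot('wrist');cv2.imwrite('pics/w3.png',c['pixels'])
find('flange','wrist',c,P);find('spanner','wrist',c,P)
d=P[(P[...,1]>.2)&(P[...,1]<.32)&(P[...,0]>.3)&(P[...,0]<.6)&(c['depth']>0)]
print('box',np.round(np.percentile(d[:,2],[50,95,99.5])*1000), np.round(d[d[:,2]>.03].min(0)*1000) if (d[:,2]>.03).any() else '')
c,Ex,P=shot('scene');m=(abs(P[...,0]-.675)<.03)&(abs(P[...,1]+.114)<.03)&(P[...,2]>.024)&(P[...,2]<.08)
q=P[m]*1000;print('bolt',len(q),q.mean(0).round(1),q.max(0).round(1));cv2.imwrite('pics/s3.png',cv2.resize(c['pixels'][140:300,220:480],None,fx=3,fy=3))
```

```text
t 9.7 tcp [436.1  32.3 330.4] yaw 86.65 z [ 4.e-04 -1.e-04 -1.e+00] F [ 0.1  0.1 -1. ] grip [79.7  0. ] q [-10.  23. 113.  -0.  44.  -7.]
flange 0.71 [314.  60.  70.  76.] z [ 7.2 10.1 13.6] rect [435.7 147.2  61.4  60.9  59.4] mean [436.  147.7] 2860
spanner 0.88 [323. 150. 179.  67.] z [4.1 8.3 9.9] rect [438.6  65.4 179.5  33.8   8.2] mean [444.2  65.1] 3337
box [0. 2. 2.] 
bolt 61 [ 672.  -110.8   41.3] [ 678.8 -105.1   57.2]
```

View pics/s3.png

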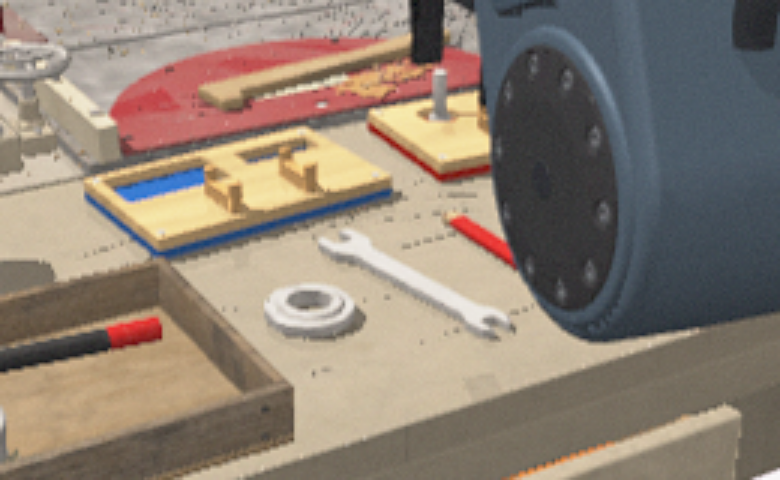

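The scene picture shows the bolt standing in the counterbore at (440,95) and the flange at (310,310). I'll take the flange by its rim.

Call:
{"method": "step_arm", "body": {"rows": [[0, 0.04, 0, 0, 0, 0], [0, 0.04, -0.02, 0, 0, 0], [0, 0.035, -0.03, 0, 0, 0], [0, 0, -0.035, 0, 0, 0], [0, 0, -0.03, 0, 0, 0], [0, 0, -0.02, 0, 0, 0], [0, 0, -0.0104, 0, 0, 0], [0, 0, 0, 0, 0, 0], [0, 0, 0, 0, 0, 0]]}}

```text
time: 11.02
position: [0.4361, 0.1473, 0.1859]
tool_rot: [0.728, 0.686, 0.001, 0.0]
ft_force: [0.7, -0.1, 0.3]
grip_width: 0.0798
grip_force: 0.0
```

Call:
{"method": "step_arm", "body": {"rows": [[0, 0, 0, 0, 0, 0], [0, 0, 0, 0, 0, 0], [0, 0, 0, 0, 0, 0], [0, 0, 0, 0, 0, 0], [0, 0, 0, 0, 0, 0]], "jaw": 0.0, "squeeze": 25}}

```text
time: 11.65
position: [0.4357, 0.1474, 0.1857]
tool_rot: [0.728, 0.686, 0.0, 0.0]
ft_force: [-0.2, -1.2, 5.9]
grip_width: 0.0604
grip_force: 25.0
```

Call:
{"method": "step_arm", "body": {"rows": [[0, 0, 0.02, 0, 0, 0], [0, 0, 0.035, 0, 0, 0], [0, 0, 0.04, 0, 0, -9], [0.012, -0.026, 0.035, 0, 0, -9], [0.012, -0.026, 0, 0, 0, -9], [0.012, -0.026, 0, 0, 0, -9], [0.012, -0.026, 0, 0, 0, -9], [0.012, -0.026, 0, 0, 0, -9], [0.012, -0.026, 0, 0, 0, -9], [0.012, -0.035, 0, 0, 0, -9], [0.012, -0.035, 0, 0, 0, -9], [0.012, -0.034, 0, 0, 0, -9]]}}

```text
time: 13.15
position: [0.5435, -0.1136, 0.3145]
tool_rot: [0.999, -0.032, -0.001, -0.0]
ft_force: [-0.4, -0.4, -2.1]
grip_width: 0.0604
grip_force: 25.0
```

Call:
{"method": "step_arm", "body": {"rows": [[0, 0, 0, 0, 0, 0], [0, 0, 0, 0, 0, 0]]}}

```text
time: 13.4
position: [0.5428, -0.1122, 0.3145]
tool_rot: [1.0, -0.029, -0.001, -0.001]
ft_force: [0.2, 0.5, -1.4]
grip_width: 0.0604
grip_force: 25.0
```

Run:
```python
from h import *
o=state()
c,Ex,P=shot('wrist');cv2.imwrite('pics/w4.png',c['pixels'])
find('long_bolt','wrist',c,P,2)
boardfit(c,P,'red_board','wrist')
T=np.linalg.inv(Ex@np.linalg.inv(np.array(c['mount'])))
for r in cut_out('flange','wrist')[:1]:
    p=P[r['region']&(c['depth']>0)];print('flange conf',r['confidence'],r['extent'],(p.mean(0)*1000).round(1),(np.percentile(p,[2,98],axis=0)*1000).round(1))
m=(abs(P[...,0]-.675)<.03)&(abs(P[...,1]+.114)<.03)&(P[...,2]>.05)&(P[...,2]<.07);q=P[m]*1000
print('bolt top',len(q),q.mean(0).round(1),cv2.minAreaRect(q[:,:2].astype(np.float32)))
```

```text
t 13.4 tcp [ 542.8 -112.2  314.5] yaw -3.34 z [-0.0028  0.0015 -1.    ] F [ 0.2  0.5 -1.4] grip [60.4 25. ] q [-23.  32.  97.   0.  51.  70.]
long_bolt 0.82 [314.  35.  29.  36.] z [15.  40.  59.9] rect [ 674.1 -113.6   11.2   10.6   56.6] mean [ 673.9 -113.7] 247
red_board 0.68 [ 637.5 -163.7  211.1  123.7   86.7] z 18.4
flange conf 0.84 [317.4, 234.7, 109.9, 83.3] [ 551.9 -114.   137.7] [[ 528.5 -141.9  130.6]
 [ 574.4  -85.3  142. ]]
bolt top 271 [ 673.9 -113.7   58. ] ((674.2293090820312, -113.61004638671875), (11.332426071166992, 10.98575210571289), 50.426353454589844)
```

View pics/w4.png

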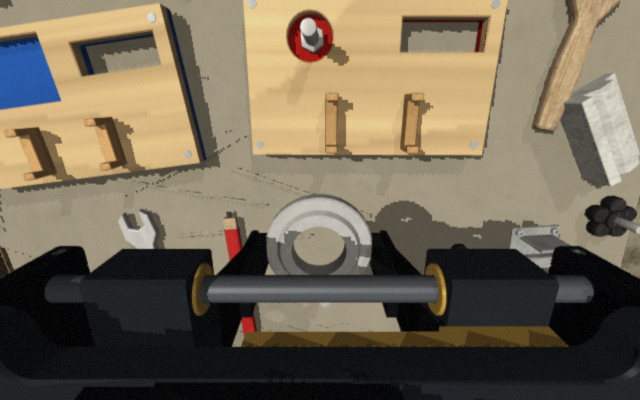

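The wrist view shows the bolt standing in its counterbore at (312,35) and the flange held level at (320,240). I carry it over the bolt.

Call:
{"method": "step_arm", "body": {"rows": [[0.03, 0, 0, 0, 0, 0], [0.04, 0, 0, 0, 0, 0], [0.04, 0, -0.02, 0, 0, 0], [0.021, 0, -0.025, 0, 0, 0], [0, 0, -0.01, 0, 0, 0], [0, 0, 0, 0, 0, 0], [0, 0, 0, 0, 0, 0]]}}

```text
time: 14.48
position: [0.674, -0.1125, 0.2612]
tool_rot: [1.0, -0.029, 0.0, 0.0]
ft_force: [0.9, 0.1, -1.9]
grip_width: 0.0609
grip_force: 25.0
```

Run:
```python
from h import *
state()
c,Ex,P=shot('wrist');cv2.imwrite('pics/w5.png',c['pixels'][150:320,200:440].repeat(2,0).repeat(2,1))
```

```text
t 14.47 tcp [ 674.  -112.5  261.2] yaw -3.36 z [ 1.e-04 -1.e-04 -1.e+00] F [ 0.9  0.1 -1.9] grip [60.9 25. ] q [-19.  44.  79.  -0.  57.  75.]
```

View pics/w5.png

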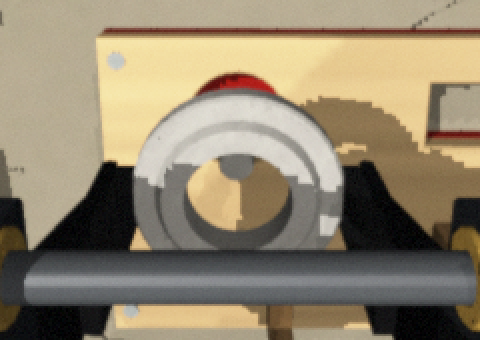

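The bolt's tip shows through the bore at (237,165), laterally centred. I'll lower it slowly.

Call:
{"method": "step_arm", "body": {"rows": [[0, 0, -0.012, 0, 0, 0], [0, 0, -0.014, 0, 0, 0], [0, 0, -0.014, 0, 0, 0], [0, 0, -0.009, 0, 0, 0], [0, 0, -0.005, 0, 0, 0], [0, 0, -0.003, 0, 0, 0], [0, 0, 0, 0, 0, 0], [0, 0, 0, 0, 0, 0]]}}

```text
time: 15.52
position: [0.6748, -0.1127, 0.2038]
tool_rot: [1.0, -0.029, 0.0, 0.0]
ft_force: [-1.3, 0.9, 0.5]
grip_width: 0.06
grip_force: 25.0
```

Call:
{"method": "step_arm", "body": {"rows": [[0, 0, -0.0007, 0, 0, 0], [0, 0, 0, 0, 0, 0]]}}

```text
time: 15.78
position: [0.6748, -0.1127, 0.2038]
tool_rot: [1.0, -0.029, 0.001, 0.0]
ft_force: [-1.5, 1.0, 5.9]
grip_width: 0.0605
grip_force: 25.0
```

Call:
{"method": "step_arm", "body": {"rows": [[0, 0, 0, 0, 0, 0], [0, 0, 0, 0, 0, 0], [0, 0, 0, 0, 0, 0], [0, 0, 0.01, 0, 0, 0], [0, 0, 0.03, 0, 0, 0], [0, 0, 0.04, 0, 0, 0], [0, 0, 0.04, 0, 0, 0], [-0.02, 0, 0.015, 0, 0, 0], [-0.04, 0, 0, 0, 0, 0], [-0.04, 0, 0, 0, 0, 0], [-0.03, 0, 0, 0, 0, 0], [0, 0, 0, 0, 0, 0]], "jaw": 0.078}}

```text
time: 17.27
position: [0.5428, -0.1124, 0.3383]
tool_rot: [1.0, -0.03, -0.001, -0.0]
ft_force: [0.9, 0.3, -0.5]
grip_width: 0.0781
grip_force: 0.0
```

Run:
```python
from h import *
state()
c,Ex,P=shot('wrist');cv2.imwrite('pics/w6.png',c['pixels'])
find('flange','wrist',c,P,1,.004);find('long_bolt','wrist',c,P,1)
m=(np.hypot(P[...,0]-.675,P[...,1]+.114)<.035)&(P[...,2]>.024)&(P[...,2]<.036);q=P[m]*1000
A=np.c_[q[:,:2]-q[:,:2].mean(0),np.ones(len(q))];print('flange top',len(q),np.percentile(q[:,2],[5,50,95]),np.linalg.lstsq(A,q[:,2],rcond=None)[0],cv2.minEnclosingCircle(q[:,:2].astype(np.float32)))
```

```text
t 17.27 tcp [ 542.8 -112.4  338.3] yaw -3.42 z [-1.5e-03  6.0e-04 -1.0e+00] F [ 0.9  0.3 -0.5] grip [78.1  0. ] q [-23.  30.  96.  -0.  54.  70.]
flange 0.92 [311.  40.  76.  80.] z [23.2 28.1 31.6] rect [ 676.5 -114.7   59.5   59.9    3.6] mean [ 676.8 -114.8] 2145
long_bolt 0.6 [314.  41.  23.  28.] z [15.4 40.3 59.9] rect [ 674.  -113.5   10.9   10.5   86.3] mean [ 673.9 -113.7] 196
flange top 3377 [26.15573957 28.2003692  31.24070214] [-2.60674040e-03 -1.34199989e-03  2.85383309e+01] ((676.7167358398438, -114.38911437988281), 31.126502990722656)
```

View pics/w6.png

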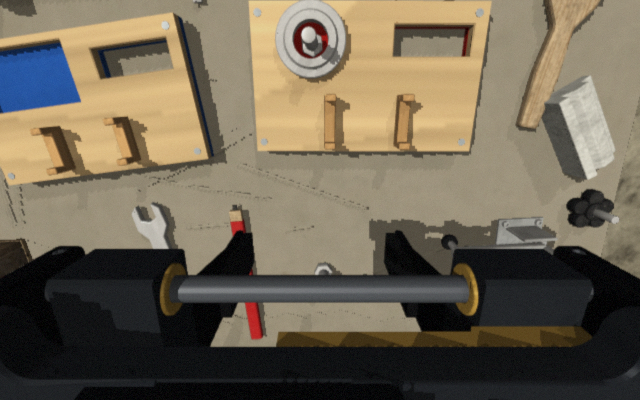

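The flange lies flat over the bolt at (311,40), with its top at about 28-31 mm and no tilt. The spanner is next.

Call:
{"method": "step_arm", "body": {"rows": [[-0.02, 0.035, 0, 0, 0, 4], [-0.02, 0.036, 0, 0, 0, 4], [-0.02, 0.036, -0.02, 0, 0, 3.6], [-0.02, 0.036, -0.03, 0, 0, 0], [-0.0242, 0.035, -0.03, 0, 0, 0], [0, 0, -0.03, 0, 0, 0], [0, 0, -0.025, 0, 0, 0], [0, 0, -0.012, 0, 0, 0], [0, 0, -0.0065, 0, 0, 0], [0, 0, 0, 0, 0, 0], [0, 0, 0, 0, 0, 0]], "jaw": 0.045}}

```text
time: 18.8
position: [0.4408, 0.0652, 0.1847]
tool_rot: [0.997, 0.072, 0.001, 0.0]
ft_force: [0.2, -0.6, 0.2]
grip_width: 0.0453
grip_force: 0.0
```

Call:
{"method": "step_arm", "body": {"rows": [[0, 0, 0, 0, 0, 0], [0, 0, 0, 0, 0, 0], [0, 0, 0, 0, 0, 0], [0, 0, 0, 0, 0, 0], [0, 0, 0, 0, 0, 0], [0, 0, 0, 0, 0, 0]], "jaw": 0.0, "squeeze": 40}}

```text
time: 19.55
position: [0.4404, 0.0653, 0.1843]
tool_rot: [0.997, 0.072, 0.0, 0.0]
ft_force: [-0.5, -0.0, 3.2]
grip_width: 0.0164
grip_force: 39.9
```

Run:
```python
from h import *
state()
```

```text
t 19.55 tcp [440.4  65.3 184.3] yaw 8.24 z [ 2.e-04 -1.e-04 -1.e+00] F [-0.5 -0.   3.2] grip [16.4 39.9] q [ -6.  42. 116.  -0.  22.  76.]
```

Call:
{"method": "step_arm", "body": {"rows": [[0, 0, 0.02, 0, 0, 0], [0, 0, 0.04, 0, 0, 0], [0, 0, 0.04, 0, 0, 8], [0.018, -0.025, 0.015, 0, 0, 10], [0.018, -0.025, 0, 0, 0, 10], [0.018, -0.025, 0, 0, 0, 10], [0.022, -0.03, 0, 0, 0, 10], [0.022, -0.03, 0, 0, 0, 10], [0.022, -0.03, 0, 0, 0, 10], [0.022, -0.03, 0, 0, 0, 10.3], [0.022, -0.03, 0, 0, 0, 0], [0, 0, 0, 0, 0, 0]]}}

```text
time: 21.05
position: [0.6057, -0.1621, 0.2986]
tool_rot: [0.729, 0.684, 0.0, 0.001]
ft_force: [-0.3, 1.6, -1.1]
grip_width: 0.0165
grip_force: 39.9
```

Call:
{"method": "step_arm", "body": {"rows": [[0, 0, 0, 0, 0, 0], [0, 0, 0, 0, 0, 0]]}}

```text
time: 21.3
position: [0.6036, -0.1585, 0.2987]
tool_rot: [0.728, 0.686, -0.0, -0.001]
ft_force: [0.2, 0.5, -2.0]
grip_width: 0.016
grip_force: 39.9
```

Run:
```python
from h import *
state()
c,Ex,P=shot('wrist');cv2.imwrite('pics/w7.png',c['pixels'])
for n in ['wrist','top']:
    if n=='top': c,Ex,P=shot('top')
    r=cut_out('spanner',n)[0];p=P[r['region']&(c['depth']>0)]*1000
    print(n,r['confidence'],np.percentile(p,[2,50,98],axis=0).round(1),np.round(sum([list(np.atleast_1d(v)) for v in cv2.minAreaRect(p[:,:2].astype(np.float32))],[]),1))
    m=(abs(P[...,0]-.604)<.035)&(abs(P[...,1]+.162)<.055)&(abs(P[...,2]-.037)<.008);q=P[m]*1000
    if len(q)>20: print('saddles',len(q),np.round(sum([list(np.atleast_1d(v)) for v in cv2.minAreaRect(q[:,:2].astype(np.float32))],[]),1))
```

```text
t 21.3 tcp [ 603.6 -158.5  298.7] yaw 86.57 z [-0.0021  0.0012 -1.    ] F [ 0.2  0.5 -2. ] grip [16.  39.9] q [-25.  38.  87.   0.  55. -22.]
wrist 0.75 [[ 579.1 -210.2    7.8]
 [ 647.1 -132.    18.4]
 [ 706.5  -59.7   42.4]] [ 644.7 -139.1  165.8  141.3   86.3]
saddles 311 [ 606.7 -127.5    9.7   47.3   86.3]
top 0.97 [[ 591.6 -138.4   17. ]
 [ 606.1 -101.6  122.1]
 [ 622.5  -74.7  125.4]] [ 609.7 -106.6   71.6   42.1   83.9]
saddles 70 [ 605.8 -125.9    9.9   47.7   86.3]
```

View pics/w7.png

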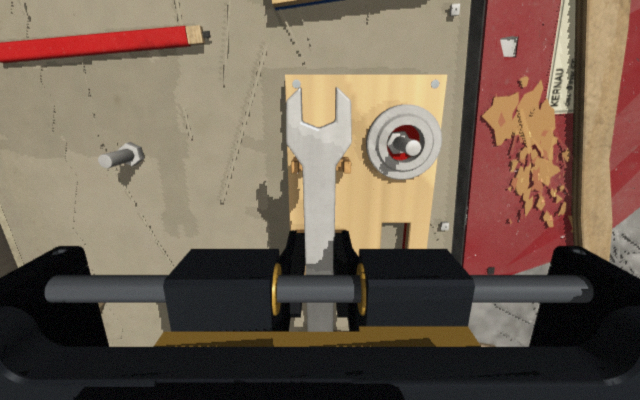

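The wrist view shows the spanner held level, with its jaw end at (320,110), over the far saddle at (320,165). I'll lower it into the notches.

Call:
{"method": "step_arm", "body": {"rows": [[0.0007, -0.0012, -0.02, 0, 0, 0], [0, 0, -0.025, 0, 0, 0], [0, 0, -0.018, 0, 0, 0], [0, 0, -0.01, 0, 0, 0], [0, 0, -0.006, 0, 0, 0], [0, 0, -0.0033, 0, 0, 0], [0, 0, 0, 0, 0, 0], [0, 0, 0, 0, 0, 0]]}}

```text
time: 22.5
position: [0.6053, -0.1609, 0.2174]
tool_rot: [0.728, 0.685, 0.0, 0.0]
ft_force: [-0.8, -0.2, -1.5]
grip_width: 0.0163
grip_force: 39.9
```

Call:
{"method": "step_arm", "body": {"rows": [[0, 0.001, -0.0008, 0, 0, 0], [0, 0, -0.0006, 0, 0, 0], [0, 0, 0, 0, 0, 0]]}}

```text
time: 22.88
position: [0.6053, -0.1598, 0.2163]
tool_rot: [0.728, 0.685, 0.0, 0.0]
ft_force: [-1.3, 0.3, 6.0]
grip_width: 0.0163
grip_force: 39.9
```

Call:
{"method": "step_arm", "body": {"rows": [[0, 0, 0, 0, 0, 0], [0, 0, 0, 0, 0, 0], [0, 0, 0, 0, 0, 0], [0, 0, 0.015, 0, 0, 0], [0, 0, 0.03, 0, 0, 0], [0, 0, 0.035, 0, 0, 0], [0, 0, 0.035, 0, 0, 0], [0, 0.02, 0.01, 0, 0, 0], [0, 0.04, 0, 0, 0, 0], [0, 0.05, 0, 0, 0, 0], [0, 0.05, 0, 0, 0, 0], [0, 0.05, 0, 0, 0, 0]], "jaw": 0.04}}

```text
time: 24.38
position: [0.604, 0.0529, 0.3396]
tool_rot: [0.728, 0.685, -0.001, -0.001]
ft_force: [0.2, -0.0, 0.3]
grip_width: 0.0401
grip_force: 0.0
```

Call:
{"method": "step_arm", "body": {"rows": [[0, 0.05, 0, 0, 0, 0], [0, 0.05, 0, 0, 0, 0], [0, 0.04, 0, 0, 0, 0], [0, 0.02, 0, 0, 0, 0], [0, 0, 0, 0, 0, 0], [0, 0, 0, 0, 0, 0]], "jaw": 0.06}}

```text
time: 25.12
position: [0.6051, 0.2091, 0.3402]
tool_rot: [0.728, 0.685, -0.001, 0.0]
ft_force: [-0.1, 0.3, 0.3]
grip_width: 0.0595
grip_force: 0.0
```

Run:
```python
from h import *
state()
c,Ex,P=shot('wrist');cv2.imwrite('pics/w8.png',c['pixels'])
find('tape','wrist',c,P,1,.01)
r=cut_out('tape','wrist')[0];p=P[r['region']&(P[...,2]>.02)]*1000;print(np.percentile(p,[1,99],axis=0).round(1),cv2.minAreaRect(p[:,:2].astype(np.float32)))
boardfit(c,P,'blue_board','wrist')
c,Ex,P=shot('top');cv2.imwrite('pics/t8.png',cv2.resize(c['pixels'][100:300,180:500],None,fx=2.4,fy=2.4))
find('spanner','top',c,P,1,.004);find('tape','top',c,P,1,.012);boardfit(c,P,'blue_board','top');nest(c,P,'blue',(660,155),80)
find('pencil','top',c,P)
```

```text
t 25.12 tcp [605.1 209.1 340.2] yaw 86.49 z [-9.e-04 -8.e-04 -1.e+00] F [-0.1  0.3  0.3] grip [59.5  0. ] q [ 9. 36. 83. -0. 61. 13.]
tape 0.59 [302.  46.  89.  68.] z [20.3 59.2 63.8] rect [598.9 334.6  32.6  62.1  73.5] mean [598.9 334.1] 3410
[[566.4 310.6  28.5]
 [631.7 354.6  64.4]] ((595.549072265625, 323.8108825683594), (55.305355072021484, 67.74234771728516), 72.41676330566406)
blue_board 0.78 [633.8 109.9 130.4 199.4   3.8] z 18.6
spanner 0.7 [432. 161.  93.  22.] z [19.5 39.2 42.8] rect [ 606.9 -161.8  177.    32.7   88.7] mean [ 605.4 -155.7] 572
blue_board 0.55 [633.9 106.  130.7 210.3   4.1] z 17.7
blue 883 z 7.8 circle ((660.3735961914062, 152.77609252929688), 46.32255172729492) rect ((660.3235473632812, 152.29849243164062), (47.97835922241211, 82.785400390625), 5.399177551269531)
pencil 0.89 [356. 247.   9.  90.] z [ 4.8  7.7 11.3] rect [431.2 -20.4 172.   14.5   0.9] mean [427.4 -19.8] 568
```

View pics/t8.png

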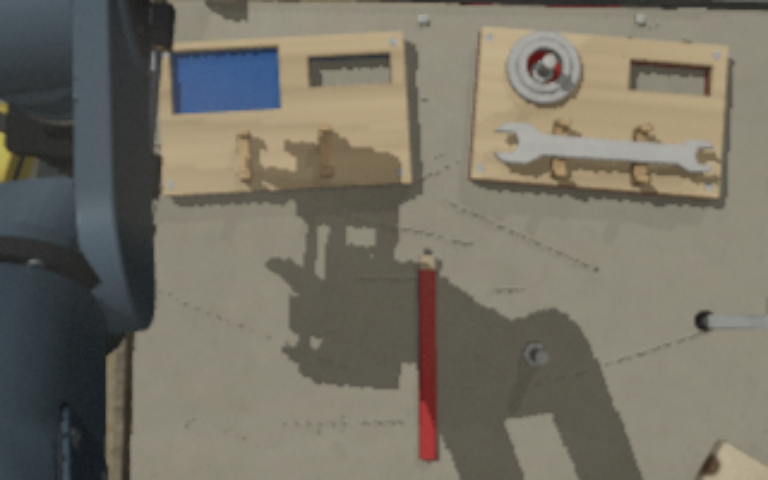

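The top picture shows the red kit complete: flange and bolt at (545,68), spanner across its saddles at (600,148). The blue board is still empty. Now the tape.

Call:
{"method": "step_arm", "body": {"rows": [[0, 0.02, 0, 0, 0, 9.7], [-0.001, 0.02, 0, 0, 0, 9.7], [-0.001, 0.02, 0, 0, 0, 9.7], [-0.001, 0.02, 0, 0, 0, 9.7], [-0.001, 0.02, 0, 0, 0, 9.7], [-0.001, 0.015, 0, 0, 0, 9.7], [-0.001, 0.01, 0, 0, 0, 9.7], [0, 0, 0, 0, 0, 9.6], [0, 0, 0, 0, 0, 0], [0, 0, 0, 0, 0, 0]]}}

```text
time: 26.82
position: [0.5992, 0.335, 0.3404]
tool_rot: [0.14, 0.99, -0.0, -0.0]
ft_force: [0.2, 0.1, -0.3]
grip_width: 0.0599
grip_force: 0.0
```

Run:
```python
from h import *
state()
```

```text
t 26.82 tcp [599.2 335.  340.4] yaw 163.88 z [-1.e-04 -0.e+00 -1.e+00] F [ 0.2  0.1 -0.3] grip [59.9  0. ] q [ 20.  39.  76.  -0.  65. -54.]
```

Call:
{"method": "step_arm", "body": {"rows": [[0, 0, -0.03, 0, 0, 0], [0, 0, -0.035, 0, 0, 0], [0, 0, -0.035, 0, 0, 0], [0, 0, -0.025, 0, 0, 0], [0, 0, -0.013, 0, 0, 0], [0, 0, 0, 0, 0, 0]]}}

```text
time: 27.58
position: [0.599, 0.3349, 0.2017]
tool_rot: [0.139, 0.99, -0.0, -0.001]
ft_force: [0.1, 0.5, 0.3]
grip_width: 0.0603
grip_force: 0.0
```

Call:
{"method": "step_arm", "body": {"rows": [[0, 0, 0, 0, 0, 0], [0, 0, 0, 0, 0, 0], [0, 0, 0, 0, 0, 0], [0, 0, 0, 0, 0, 0], [0, 0, 0, 0, 0, 0], [0, 0, 0, 0, 0, 0]], "jaw": 0.0, "squeeze": 25}}

```text
time: 28.32
position: [0.5994, 0.3352, 0.2032]
tool_rot: [0.139, 0.99, 0.0, 0.0]
ft_force: [-1.1, 0.0, 4.1]
grip_width: 0.0319
grip_force: 24.8
```

Run:
```python
from h import *
state()
```

```text
t 28.32 tcp [599.4 335.2 203.2] yaw 164.03 z [ 9.e-04  3.e-04 -1.e+00] F [-1.1  0.   4.1] grip [31.9 24.8] q [ 20.  49.  80.  -0.  51. -54.]
```

Call:
{"method": "step_arm", "body": {"rows": [[0, 0, 0.02, 0, 0, 0], [0, 0, 0.03, 0, 0, 0], [0, 0, 0.02, 0, 0, -8], [0.008, -0.022, 0, 0, 0, -8], [0.009, -0.026, 0, 0, 0, -9], [0.009, -0.026, 0, 0, 0, -9], [0.009, -0.026, 0, 0, 0, -9], [0.009, -0.027, 0, 0, 0, -9], [0.009, -0.027, 0, 0, 0, -9], [0.009, -0.026, 0, 0, 0, -9], [0, 0, 0, 0, 0, 0], [0, 0, 0, 0, 0, 0]]}}

```text
time: 29.82
position: [0.6607, 0.1555, 0.2725]
tool_rot: [0.681, 0.732, -0.0, -0.001]
ft_force: [0.4, 0.1, -2.2]
grip_width: 0.0319
grip_force: 24.7
```

Run:
```python
from h import *
state()
c,Ex,P=shot('wrist');cv2.imwrite('pics/w9.png',c['pixels'])
c,Ex,P=shot('top');find('tape','top',c,P,1,.015);nest(c,P,'blue',(660,155),80)
```

```text
t 29.82 tcp [660.7 155.5 272.5] yaw 94.1 z [-1.e-03  5.e-04 -1.e+00] F [ 0.4  0.1 -2.2] grip [31.9 24.7] q [ 4. 43. 80.  0. 57. -0.]
blue 79 z 7.4 circle ((668.4596557617188, 115.66940307617188), 18.430171966552734) rect ((668.5340576171875, 115.9273452758789), (36.68681716918945, 8.643834114074707), 1.0945584774017334)
```

View pics/w9.png

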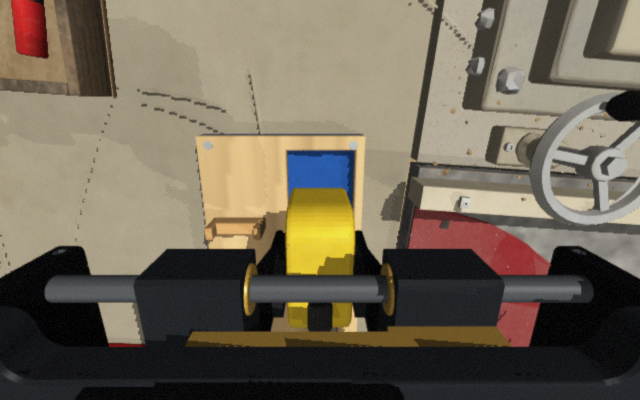

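The wrist view shows the tape at (320,240), centred sideways on the blue pocket at (320,170). I'll lower it.

Call:
{"method": "step_arm", "body": {"rows": [[0, 0, -0.015, 0, 0, 0], [0, 0, -0.02, 0, 0, 0], [0, 0, -0.013, 0, 0, 0], [0, 0, -0.008, 0, 0, 0], [0, 0, -0.004, 0, 0, 0], [0, 0, -0.001, 0, 0, 0], [0, 0, 0, 0, 0, 0], [0, 0, 0, 0, 0, 0]]}}

```text
time: 30.98
position: [0.6613, 0.1551, 0.212]
tool_rot: [0.682, 0.732, 0.0, 0.0]
ft_force: [0.7, 0.2, -1.7]
grip_width: 0.0321
grip_force: 24.7
```

Call:
{"method": "step_arm", "body": {"rows": [[0, 0, -0.001, 0, 0, 0], [0, 0, -0.0007, 0, 0, 0], [0, 0, 0, 0, 0, 0]]}}

```text
time: 31.35
position: [0.6614, 0.1552, 0.2111]
tool_rot: [0.682, 0.732, 0.0, 0.0]
ft_force: [-0.6, -0.2, 4.7]
grip_width: 0.032
grip_force: 24.8
```

Call:
{"method": "step_arm", "body": {"rows": [[0, 0, 0, 0, 0, 0], [0, 0, 0, 0, 0, 0], [0, 0, 0, 0, 0, 0], [0, 0, 0.015, 0, 0, 0], [0, 0, 0.03, 0, 0, 0], [0, 0, 0.035, 0, 0, 0], [0, 0, 0.035, 0, 0, 0], [0, 0, 0, 0, 0, 0]], "jaw": 0.055}}

```text
time: 32.35
position: [0.6624, 0.1553, 0.3295]
tool_rot: [0.682, 0.732, 0.003, 0.003]
ft_force: [-0.4, -0.7, -0.4]
grip_width: 0.0551
grip_force: 0.0
```

Call:
{"method": "step_arm", "body": {"rows": [[-0.02, -0.015, 0, 0, 0, -9.3], [-0.023, -0.0175, 0, 0, 0, -9.3], [-0.023, -0.0175, 0, 0, 0, -9.3], [-0.023, -0.0175, 0, 0, 0, -9.3], [-0.023, -0.0175, 0, 0, 0, -9.3], [-0.023, -0.0175, 0, 0, 0, -9.3], [-0.023, -0.0175, 0, 0, 0, -9.3], [-0.023, -0.0175, 0, 0, 0, -9.3], [-0.023, -0.0175, 0, 0, 0, -9.3], [-0.0255, -0.0195, 0, 0, 0, -9.3], [0, 0, 0, 0, 0, 0], [0, 0, 0, 0, 0, 0]], "jaw": 0.045}}

```text
time: 33.85
position: [0.4322, -0.0194, 0.3247]
tool_rot: [1.0, 0.01, 0.001, 0.0]
ft_force: [0.2, 1.1, -0.5]
grip_width: 0.0448
grip_force: 0.0
```

Run:
```python
from h import *
state()
c,Ex,P=shot('wrist');cv2.imwrite('pics/w10.png',c['pixels']);find('pencil','wrist',c,P)
c,Ex,P=shot('top');find('tape','top',c,P,1,.012);nest(c,P,'blue',(660,155),80)
```

```text
t 33.85 tcp [432.2 -19.4 324.7] yaw 1.09 z [ 0.001 -0.    -1.   ] F [ 0.2  1.1 -0.5] grip [44.8  0. ] q [-17.  24. 114.   0.  43.  71.]
pencil 0.7 [320. 180.  21. 174.] z [ 6.9  8.7 10.3] rect [433.  -21.2 176.2  15.    1.1] mean [436.8 -21.1] 2296
tape 0.82 [272. 130.  41.  20.] z [17.7 65.1 71.8] rect [661.4 155.6  33.   62.9   4.3] mean [660.9 155.1] 526
blue 11 z 7.3 circle ((679.410888671875, 117.07137298583984), 5.516202926635742) rect ((679.40673828125, 117.18209075927734), (9.241435050964355, 6.247008800506592), 2.1428310871124268)
```

View pics/w10.png

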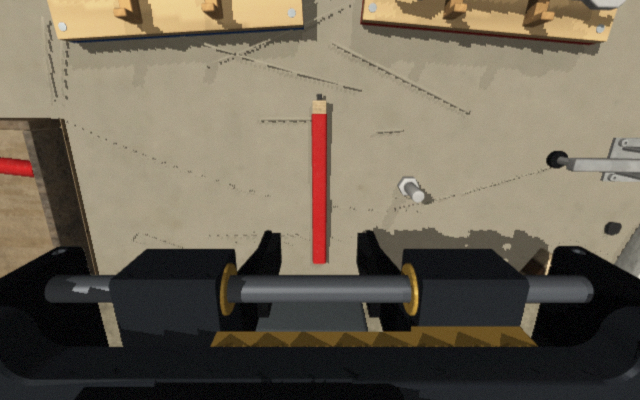

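The wrist view shows the pencil at (320,180), straight ahead and centred between the fingers. The tape stands in its pocket with its top at 72 mm. I'll grasp the pencil.

Call:
{"method": "step_arm", "body": {"rows": [[0, -0.0008, -0.03, 0, 0, 0], [0, 0, -0.035, 0, 0, 0], [0, 0, -0.035, 0, 0, 0], [0, 0, -0.02, 0, 0, 0], [0, 0, -0.012, 0, 0, 0], [0, 0, -0.0085, 0, 0, 0], [0, 0, 0, 0, 0, 0]]}}

```text
time: 34.92
position: [0.4318, -0.0201, 0.1841]
tool_rot: [1.0, 0.009, -0.0, -0.0]
ft_force: [-0.3, -0.6, 0.3]
grip_width: 0.0448
grip_force: 0.0
```

Call:
{"method": "step_arm", "body": {"rows": [[0, 0, 0, 0, 0, 0], [0, 0, 0, 0, 0, 0], [0, 0, 0, 0, 0, 0], [0, 0, 0, 0, 0, 0], [0, 0, 0, 0, 0, 0], [0, 0, 0, 0, 0, 0]], "jaw": 0.0, "squeeze": 20}}

```text
time: 35.67
position: [0.4317, -0.0202, 0.1845]
tool_rot: [1.0, 0.009, 0.0, 0.0]
ft_force: [-0.3, -0.0, 4.3]
grip_width: 0.0143
grip_force: 20.0
```

Run:
```python
from h import *
state()
```

```text
t 35.67 tcp [431.7 -20.2 184.5] yaw 1.03 z [ 5.e-04 -2.e-04 -1.e+00] F [-0.3 -0.   4.3] grip [14.3 20. ] q [-18.  41. 118.  -0.  20.  71.]
```

Call:
{"method": "step_arm", "body": {"rows": [[0, 0, 0.02, 0, 0, 0], [0, 0, 0.04, 0, 0, 9.3], [0.015, 0.012, 0.04, 0, 0, 9.3], [0.018, 0.0135, 0.01, 0, 0, 9.3], [0.019, 0.0135, 0, 0, 0, 9.3], [0.019, 0.014, 0, 0, 0, 9.3], [0.019, 0.014, 0, 0, 0, 9.3], [0.019, 0.014, 0, 0, 0, 9.3], [0.019, 0.014, 0, 0, 0, 9.3], [0.019, 0.014, 0, 0, 0, 9.3], [0.0195, 0.014, 0, 0, 0, 9.4], [0, 0, 0, 0, 0, 0]]}}

```text
time: 37.17
position: [0.5988, 0.1035, 0.2938]
tool_rot: [0.681, 0.732, 0.0, 0.0]
ft_force: [0.3, 0.3, 0.9]
grip_width: 0.0147
grip_force: 20.0
```

Call:
{"method": "step_arm", "body": {"rows": [[0, 0, 0, 0, 0, 0], [0, 0, 0, 0, 0, 0]]}}

```text
time: 37.42
position: [0.5972, 0.1023, 0.294]
tool_rot: [0.682, 0.731, -0.001, -0.001]
ft_force: [0.2, -0.7, 0.3]
grip_width: 0.0146
grip_force: 20.0
```

Run:
```python
from h import *
state()
c,Ex,P=shot('wrist');cv2.imwrite('pics/w11.png',c['pixels'])
for n in ['wrist','top']:
    if n=='top': c,Ex,P=shot('top')
    m=(abs(P[...,0]-.598)<.035)&(abs(P[...,1]-.103)<.055)&(abs(P[...,2]-.037)<.008);q=P[m]*1000
    if len(q)>20: print('saddles',len(q),np.round(sum([list(np.atleast_1d(v)) for v in cv2.minAreaRect(q[:,:2].astype(np.float32))],[]),1))
    m=(P[...,2]>.1)&(P[...,2]<.14)&(abs(P[...,0]-.598)<.03)&(P[...,1]<.2)&(P[...,1]>0);q=P[m]*1000
    if len(q)>20: print('pencil',len(q),np.percentile(q,[1,50,99],axis=0).round(1))
```

```text
t 37.42 tcp [597.2 102.3 294. ] yaw 94.02 z [-1.7e-03 -1.0e-04 -1.0e+00] F [ 0.2 -0.7  0.3] grip [14.6 20. ] q [-1. 37. 90. -0. 53. -5.]
saddles 361 [598.5 107.1  42.3  67.5   4.1]
pencil 6496 [[581.7  47.1 114.3]
 [594.9 125.5 118.2]
 [611.3 187.9 138.5]]
pencil 250 [[584.1  15.1 112.8]
 [595.9 158.6 117.2]
 [608.6 186.  120.7]]
```

View pics/w11.png

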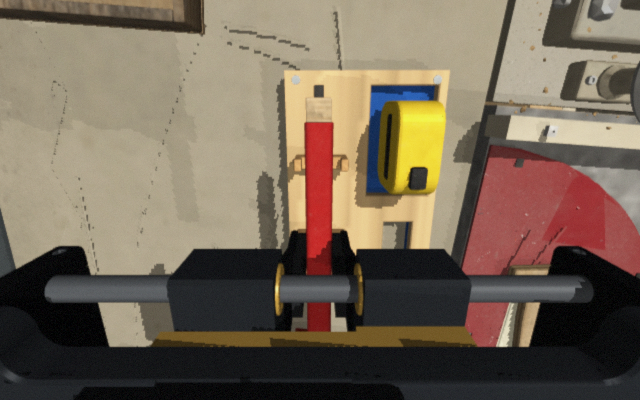

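The wrist view shows the pencil at (319,180) lying over the saddle at (321,163), with the tape upright in its pocket at (410,145). I'll lower it.

Call:
{"method": "step_arm", "body": {"rows": [[0.0003, 0, -0.02, 0, 0, 0], [0, 0, -0.025, 0, 0, 0], [0, 0, -0.016, 0, 0, 0], [0, 0, -0.009, 0, 0, 0], [0, 0, -0.005, 0, 0, 0], [0, 0, -0.002, 0, 0, 0], [0, 0, 0, 0, 0, 0], [0, 0, 0, 0, 0, 0]]}}

```text
time: 38.52
position: [0.5986, 0.1029, 0.2178]
tool_rot: [0.681, 0.732, 0.0, 0.0]
ft_force: [0.6, 0.6, -1.4]
grip_width: 0.0145
grip_force: 20.0
```

Call:
{"method": "step_arm", "body": {"rows": [[0, 0, -0.001, 0, 0, 0], [0, 0, -0.0008, 0, 0, 0], [0, 0, 0, 0, 0, 0]]}}

```text
time: 38.9
position: [0.5986, 0.1029, 0.2165]
tool_rot: [0.681, 0.732, 0.0, 0.0]
ft_force: [-1.4, 0.2, 6.5]
grip_width: 0.0145
grip_force: 20.0
```

Contact made. Release, rise and draw back for a final look.

Call:
{"method": "step_arm", "body": {"rows": [[0, 0, 0, 0, 0, 0], [0, 0, 0, 0, 0, 0], [0, 0, 0, 0, 0, 0], [0, 0, 0.015, 0, 0, 0], [0, 0, 0.03, 0, 0, 0], [0, 0, 0.04, 0, 0, 0], [0, 0, 0.04, 0, 0, 0], [-0.03, -0.03, 0.02, 0, 0, 0], [-0.04, -0.04, 0.02, 0, 0, 0], [-0.04, -0.04, 0, 0, 0, 0], [-0.03, -0.04, 0, 0, 0, 0], [0, 0, 0, 0, 0, 0]], "jaw": 0.037}}

```text
time: 40.4
position: [0.4566, -0.0489, 0.3814]
tool_rot: [0.683, 0.731, -0.0, 0.0]
ft_force: [0.1, -0.2, -0.3]
grip_width: 0.037
grip_force: 0.0
```

Run:
```python
from h import *
state()
c,Ex,P=shot('top');cv2.imwrite('pics/t12.png',cv2.resize(c['pixels'][90:300,200:500],None,fx=2.5,fy=2.5))
for n in ['pencil','spanner','flange','tape']: find(n,'top',c,P,1,.005)
```

```text
t 40.4 tcp [456.6 -48.9 381.4] yaw 93.87 z [-2.e-04 -4.e-04 -1.e+00] F [ 0.1 -0.2 -0.3] grip [37.  0.] q [-20.  20. 107.  -0.  54. -24.]
pencil 0.78 [297. 163.  92.  10.] z [37.3 40.1 43.5] rect [597.8 101.5  14.5 169.    4.1] mean [598.  97.] 460
spanner 0.92 [432. 161.  93.  23.] z [33.  39.5 43. ] rect [ 606.9 -162.7  174.6   32.4   88.6] mean [ 605.3 -157.6] 677
flange 0.72 [406. 131.  34.  27.] z [20.6 27.4 32.5] rect [ 673.9 -112.4   57.6   56.2   60.2] mean [ 674.9 -112.3] 287
tape 0.92 [271. 130.  40.  17.] z [18.5 65.2 71.9] rect [661.6 155.   31.4  50.4   3.5] mean [660.5 153.5] 272
```

View pics/t12.png

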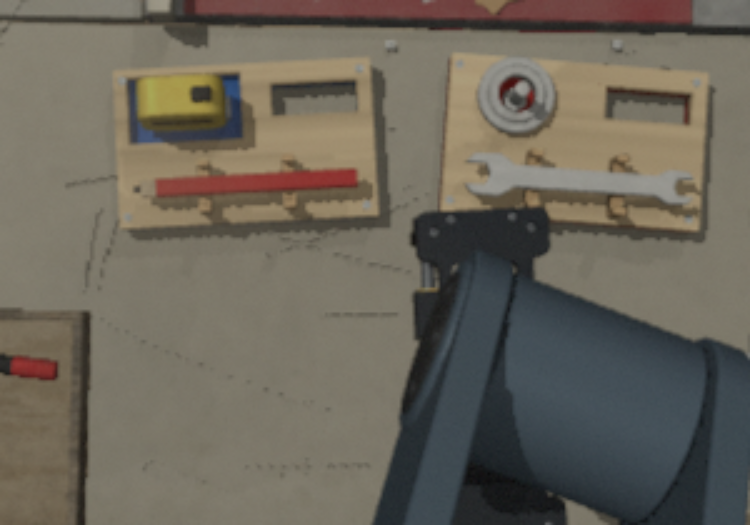

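The final picture shows the tape in its pocket at (180,102), the pencil across its saddles at (255,180), the flange over the bolt at (517,95) and the spanner across its saddles at (580,180). The arm is clear of everything, so I'm handing in.

```bash
python3 -c "from rig import hand_in; print(hand_in())"
```

```text
the job is handed in; nothing more can be done
None
```

Both kit boards are made up as asked and the job is handed in at about 40 s of the 128 s allowed; I never moved the short bolt, though the arm hid it in the last picture.

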